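Draw the calibration syringe to its pointer and hold

ROBOT

A 6-joint arm with a two-finger parallel gripper is mounted at the origin on a cart in front of the work surface, level with it; the furniture and walls round the work are solid. World frame = base frame: x ahead of the robot, y to its left, z up, the work surface at z = 0. Lengths are in m, angles in rad, forces in N, time in s.
With the tool pointing down it reaches from about 0.375 to 0.975 m from the base axis. Payload 3.8 kg.
Tool frame: the origin (TCP) lies midway between the tips of the shut fingers; the grasp point (between the pads) lies 19 mm behind it; x points along the fingers, y is the direction in which the jaws open and shut, and the axes are right-handed (so a half turn about x gives the same grasp; the last joint's range is limited). The gripper opens to 88 mm and grips with 3 to 60 N. Pads are 18 mm wide; open, the fingers measure 123 mm over their backs; the gripper's body (75 mm by 187 mm) begins 45 mm behind the grasp point.
Start: joints at [1.117, 0.264, 1.604, -0, 1.274, -0.037], TCP at [0.273, 0.617, 0.239] pointing down, gripper open.
Joint ranges: [-2.63, 2.63], [-0.94, 2.18], [0.31, 2.57], [-1.31, 4.45], [0, 2.66], [-2.55, 2.55]. Speed limits (rad/s): [2.57, 2.57, 3.14, 3.14, 3.14, 3.14].

INTERFACE

Orientations are given as a rotation vector (axis times angle).
In Python, from cell import manip, inverse_kinematics, cams, order gives the robot as it stands. Calls block until the motion is done:
- manip.move_pose(position, orientation): joint-space move of the TCP to a pose.
- manip.move_linear(position, rate=0.15, rot=None): straight line of the TCP; rot=None keeps the orientation; rate is the mean speed in m/s.
- manip.set_joints(angles): joint-space move.
- manip.set_gripper(opening, force=None): finger opening in m; force is the grip in N (None keeps the last); returns when the fingers have stopped.
- manip.dwell(seconds).
- inverse_kinematics(position, orientation): joint angles nearest the present ones, or None.
- manip.state(): the state.
- cams.capture(name): name is "side" or "top" or "wrist"; returns a dict with "image" (384x512x3 uint8, blue, green, red), "z_map" (384x512 float32, m along the optical axis (not along the pixel's ray), 0 where there is no reading), "intrinsics" (3x3 intrinsics, pixels), "position" and "orientation" of the camera in the world; the wrist camera has in their place "T_tool_cam" (4x4, takes a point from camera to tool coordinates, whose origin is the TCP and whose axes are the tool frame's). Camera axes: x right, y down, z forward; pixel columns grow to the right and rows downward; lengths in m; the calibration is good to about 2 mm. The wrist camera is an equidistant fisheye: a pixel r from the principal point sees the ray r / f radians off the axis. A picture is of the moment at which its call begins: read the wrist's pose just before it.
A pose or a line that the arm cannot do raises manip.IKError and nothing moves.
- order.close_job(): hands the job in, once; it reports no verdict.
The state is a dict: "clock": time; "joint_pos": joint angles; "joint_velocities": joint speeds; "tau": joint torques, N m; "tool_pos": TCP position; "tcp_rot": TCP orientation; "contact_force": force on the tool from outside, world axes, zero at the start; "moment": the same for the moment, N m; "gripper_width": finger opening in m.
Only numpy, scipy, OpenCV 4.12 (cv2) and the standard library are available. Lean on these libraries where they do the work, as an engineer would, in place of code of your own. Each camera call takes 0.05 s, during which the arm holds its last target.

TASK

Set the calibration syringe for a check: take its plunger by the grip knob and draw it out straight along the slanting barrel, without forcing it sideways, until the plunger's disc is level with the needle of the pointer on the rail. Keep it there: the program finishes with the gripper still holding the plunger at that draw, its rod still in the barrel. Do not shift the pointer, and leave the cup and bottles on the desk where they are.

Things in the scene. Friction and masses are not known exactly. Their poses are not given: they have to be found in the camera images.
- syringe_stand: Stand fixed to the desk: grey base 130x120x12 mm, aluminium back plate, clear syringe barrel 37 mm wide. Origin on the desk, 5 mm off the base's middle; z up, turned up to 0.45 rad. The barrel leans 25 deg from vertical to the stand's -x (roughly to the robot): its outward axis is (-0.423, 0, 0.906) in the stand's frame.
- barrel_mouth (a point): Centre of the barrel's mouth, 126 mm above the desk; axes as the stand's. Bore 25 mm wide, 95 mm deep; white rim 50 mm wide.
- plunger: Loose plunger, about 90 g, fully in at the start. Origin: centre of the rod's lower end; z along the rod, outwards. Rod 22 mm thick, 105 mm long (3 mm play in the bore, no spring), then a white disc 44 mm wide, 4 mm thick, then a round grey knob 24 mm thick, 45 mm long (z = 109 to 154 mm). It can turn about its axis; only friction holds it.
- plunger_disc (a point): Centre of the disc at half its thickness (z = 107 mm of the plunger); axes as the plunger's. At the start 12 mm out of the barrel's mouth.
- plunger_knob (a point): Point on the plunger's axis to grip, 26 mm above the disc's upper face; axes as the plunger's.
- pointer (a joint): Slide of the pointer along its rail, m: 0 is level with the disc of the fully inserted plunger; it grows outwards along the barrel's axis, so its value is the draw that is wanted (32 to 55 mm). It gives way at about 8 N.
- pointer_tip (a point): Tip of the thin white needle (4 mm), on the stand's +y side, 27 mm from the barrel's axis, 5 mm clear of the disc's edge; z axis outwards along the barrel. Its white block (16 mm) sits on a steel rail parallel to the barrel, 52 mm to +y and ending 75 mm past the mouth; fingers closing fore and aft (in the stand's x-z plane) clear it.
- sample_cup: White sample cup with lid, 62 mm wide, 69 mm high, on the desk; leave it. Origin at its underside.
- tall_reagent: Brown bottle with white cap, 36 mm wide, 81 mm high, on the desk; leave it. Origin at its underside.
- short_reagent: Brown bottle with black cap, 36 mm wide, 67 mm high, on the desk; leave it. Origin at its underside.
Not all that is in view belongs to the job. What is shaped like the plunger but green is not meant.

How it is judged:
On the way:
1. the gripped plunger has begun to slide out of the barrel (distance of plunger_disc from where it was at the start of the episode above 0.008 m and contact force between the fingers and plunger above 1 N), for 0.1 s.
At the end, for the whole second after the job is handed in: The plunger's disc is within 5 mm of the needle's tip along the barrel's axis, the plunger is held between the fingers (over 1.5 N), at rest (under 10 mm/s), with its rod still at least 15 mm in the bore and within 0.1 rad of the barrel's axis (z of plunger_disc in the frame of pointer_tip between -0.005 and 0.005 m and contact force between the fingers and plunger above 1.5 N and distance between plunger and barrel_mouth above 0.015 m and horizontal distance between plunger_disc and pointer_tip below 0.035 m and angle between the z axis of plunger and the z axis of pointer_tip, either way round below 0.1 rad and linear speed of plunger below 0.01 m/s); the arm keeps its last pose, push and grip.
It fails at once if the plunger jams: while drawn (over 3 mm from its start) it is forced against the barrel with over 12 N (distance of plunger_disc from where it was at the start of the episode above 0.003 m and contact force between plunger and syringe_stand above 12 N).
It fails at once if the rod is pulled out of the barrel (distance between plunger_disc and barrel_mouth above 0.095 m).
It fails at once if the pointer is shifted by more than 4 mm (distance of pointer_tip from where it was at the start of the episode above 0.004 m).
It fails at once if the cup or a bottle is moved by more than 20 mm (distance of any of sample_cup, tall_reagent, short_reagent from where it was at the start of the episode above 0.02 m).
It also fails if it takes over 29 s, if anything falls off the work surface, if the arm or the gripper's body presses on something with over 40 N, if the wrist force passes 120 N, or if a joint passes its speed limit or range.

## Working session

There is one attempt and no reset: what is moved stays moved. The work goes in short steps, each a Python script; the robot and the scene stay as the last script left them, time stands still between calls to the robot, and variables do not carry over. Pictures are saved under pics/ and viewed, and the job is handed in when it is done.

```bash
mkdir -p pics; ls
python3 - <<'E'
from cell import manip,cams
import numpy as np,cv2,pickle
s=manip.state();print(s['clock'],s['tool_pos'],s['tcp_rot'],s['contact_force'])
d={}
for n in("side","top","wrist"):
    c=cams.capture(n);d[n]=c;cv2.imwrite(f'pics/{n}0.png',c['image']);print(n,c['intrinsics'],c.get('position'),c.get('orientation'))
d['state']=s
pickle.dump(d,open('c0.pkl','wb'))
E
```

```text
pics
0.0 [0.27294883 0.61658921 0.23741615] [ 0.32526395  1.54647468 -0.32860096] [ 0.66208286  0.28837768 -0.34152701]
side [[499.59046419   0.         246.32191134]
 [  0.         499.59046419 187.28435644]
 [  0.           0.           1.        ]] [0.54849459 0.92055845 0.9132213 ] [ 0.02893286 -2.85211746  1.28019065]
top [[472.05901866   0.         248.94628173]
 [  0.         472.05901866 194.5255729 ]
 [  0.           0.           1.        ]] [0.34771211 0.00602816 1.27699014] [-2.12025504  2.12682255 -0.19114655]
wrist [[297.31863964   0.         255.17129565]
 [  0.         297.31863964 191.81302534]
 [  0.           0.           1.        ]] None None
```

View pics/side0.png

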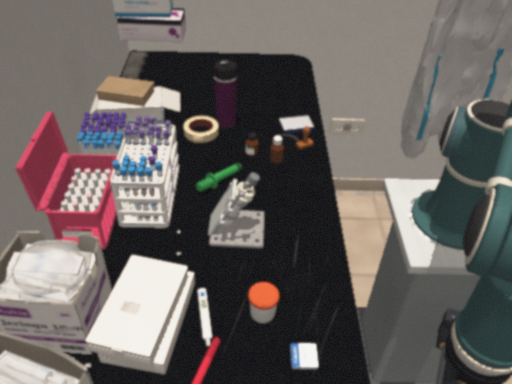

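View pics/top0.png

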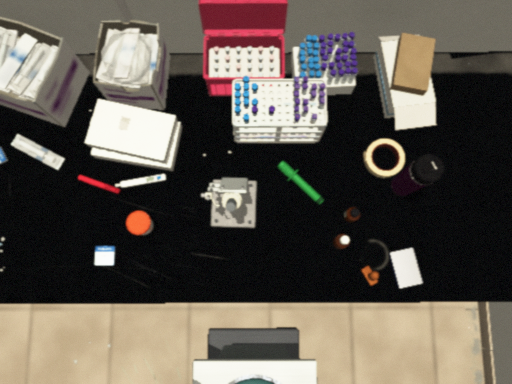

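View pics/wrist0.png

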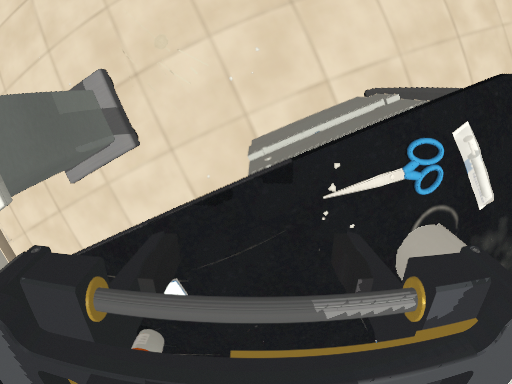

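The side view shows the stand with its grey plunger near (240,200); the green look-alike lies at (218,178). In the top view the stand is at (233,203) and the green one at (300,182). The cup (orange lid) is at (139,223) and the bottles at (345,241) and (352,214). Next I enlarge the stand and compute 3D points.

```bash
cat > h.py <<'E'
import numpy as np,cv2,pickle
from scipy.spatial.transform import Rotation as R
def cloud(c):
    z=c['z_map'].astype(float);K=c['intrinsics'];v,u=np.mgrid[:384,:512]
    P=np.dstack([(u-K[0,2])*z/K[0,0],(v-K[1,2])*z/K[1,1],z])
    o=np.array(c['orientation']);M=R.from_rotvec(o).as_matrix()
    W=P@M.T+np.array(c['position']);W[z<=0]=np.nan;return W
E
python3 - <<'E'
from h import *
d=pickle.load(open('c0.pkl','rb'))
a=cv2.resize(d['side']['image'][160:260,190:290],(600,600),interpolation=cv2.INTER_CUBIC);cv2.imwrite('pics/sc.png',a)
a=cv2.resize(d['top']['image'][165:240,190:265],(600,600),interpolation=cv2.INTER_CUBIC);cv2.imwrite('pics/tc.png',a)
for n in('side','top'):
    W=cloud(d[n]);print(n)
    if n=='top':
        for u,v in[(233,203),(230,203),(236,184),(207,196),(253,215),(139,223),(345,241),(300,182)]:print(u,v,W[v,u].round(3))
    else:
        for u,v in[(240,200),(253,177),(245,190),(237,210),(222,213),(235,240),(263,300)]:print(u,v,W[v,u].round(3))
E
```

```text
side
240 200 [0.555 0.078 0.124]
253 177 [0.527 0.059 0.178]
245 190 [0.544 0.114 0.188]
237 210 [0.562 0.073 0.087]
222 213 [0.597 0.086 0.088]
235 240 [0.565 0.098 0.009]
263 300 [0.503 0.314 0.068]
top
233 203 [0.531 0.048 0.177]
230 203 [0.531 0.055 0.183]
236 184 [0.596 0.044 0.09 ]
207 196 [0.543 0.107 0.206]
253 215 [ 0.526 -0.     0.012]
139 223 [0.498 0.294 0.067]
345 241 [ 0.449 -0.232  0.082]
300 182 [ 0.613 -0.127  0.029]
```

View pics/sc.png

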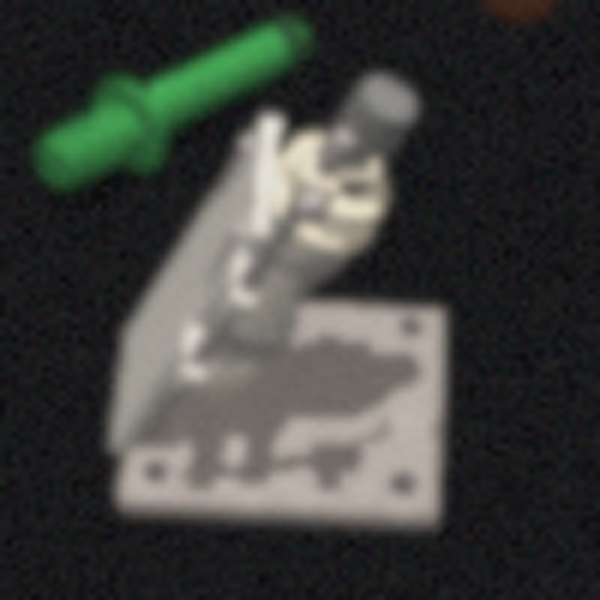

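View pics/tc.png

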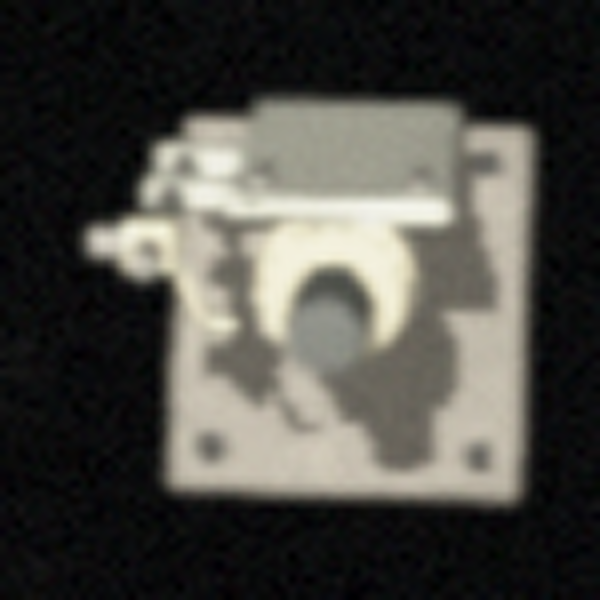

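Run:
```python
from h import *
d=pickle.load(open('c0.pkl','rb'))
print(d['wrist']['T_tool_cam'].round(4))
for n in('side','top'):
    W=cloud(d[n]);
    m=(abs(W[...,2]-.012)<.006)&(abs(W[...,0]-.56)<.11)&(abs(W[...,1]-.05)<.1)
    c=d[n]['image'].astype(int).sum(2)>150
    m&=c
    p=W[m];(cx,cy),s,a=cv2.minAreaRect(p[:,:2].astype(np.float32));print(n,m.sum(),cx,cy,s,a, np.median(p[:,2]))
    m=(W[...,2]>.10)&(abs(W[...,0]-.56)<.11)&(abs(W[...,1]-.05)<.1)
    v,u=np.where(m)
    for i in range(len(v)):
        if W[v[i],u[i],2]>.165: print(u[i],v[i],W[v[i],u[i]].round(3),d[n]['image'][v[i],u[i]])
```

```text
[[-1.000e-03 -3.150e-01  9.491e-01 -1.465e-01]
 [ 1.000e+00 -1.100e-03  6.000e-04 -0.000e+00]
 [ 9.000e-04  9.491e-01  3.150e-01 -8.270e-02]
 [ 0.000e+00  0.000e+00  0.000e+00  1.000e+00]]
side 1459 0.5632172226905823 0.05572013184428215 (0.12319967150688171, 0.13528339564800262) 87.64802551269531 0.01184361064043149
251 173 [0.531 0.051 0.184] [107 107 109]
252 173 [0.529 0.048 0.182] [120 123 123]
253 173 [0.527 0.046 0.179] [122 123 124]
254 173 [0.525 0.045 0.179] [112 113 114]
255 173 [0.522 0.044 0.178] [ 99 101 102]
250 174 [0.534 0.053 0.182] [102 104 105]
251 174 [0.531 0.055 0.184] [126 129 129]
252 174 [0.529 0.055 0.184] [137 139 141]
253 174 [0.527 0.051 0.18 ] [137 138 139]
254 174 [0.525 0.049 0.179] [130 132 134]
255 174 [0.522 0.048 0.178] [124 125 127]
256 174 [0.52 0.05 0.18] [109 111 112]
249 175 [0.536 0.049 0.176] [89 91 91]
250 175 [0.534 0.057 0.182] [113 115 117]
251 175 [0.531 0.06  0.185] [131 134 135]
252 175 [0.529 0.053 0.179] [139 141 143]
253 175 [0.527 0.057 0.182] [140 143 144]
254 175 [0.524 0.051 0.178] [140 142 143]
255 175 [0.522 0.054 0.18 ] [13
[... 15532 characters left out ...]
7 0.059 0.178] [133 143 141]
229 209 [0.518 0.057 0.173] [134 141 140]
230 209 [0.517 0.055 0.18 ] [134 141 141]
231 209 [0.517 0.052 0.177] [137 144 143]
232 209 [0.518 0.05  0.175] [132 142 139]
233 209 [0.517 0.048 0.177] [128 142 140]
234 209 [0.517 0.045 0.178] [116 128 125]
227 210 [0.515 0.062 0.177] [148 160 162]
228 210 [0.515 0.059 0.178] [140 150 152]
229 210 [0.515 0.057 0.176] [133 141 142]
230 210 [0.515 0.055 0.174] [130 136 138]
231 210 [0.515 0.053 0.175] [127 134 134]
232 210 [0.515 0.05  0.176] [128 135 135]
233 210 [0.515 0.048 0.174] [117 124 125]
229 211 [0.512 0.057 0.178] [140 151 153]
230 211 [0.513 0.055 0.175] [122 131 131]
231 211 [0.513 0.053 0.172] [113 123 124]
```

The base fit gives a yaw of about -0.037 rad from both cameras, with sizes 121x136 mm against the stated 120x130 mm. The knob top is near (0.524, 0.055, 0.180), where z=0.179 is expected. A first pointer estimate is about 38 mm. Next is a view from the pre-grasp pose, tool on the barrel axis with the camera on the needle's side.

```bash
cat >> h.py <<'E'
def frame(yaw=-.037):
    c,s=np.cos(yaw),np.sin(yaw);Rz=np.array([[c,-s,0],[s,c,0],[0,0,1]])
    th=np.deg2rad(25);ax=Rz@[-np.sin(th),0,np.cos(th)];u=Rz@[np.cos(th),0,np.sin(th)]
    Y=Rz@[0,1,0]
    M=np.column_stack([-ax,u,np.cross(-ax,u)])
    return ax,u,Y,R.from_matrix(M).as_rotvec()
def wcloud(c,s):
    z=c['z_map'].astype(float);K=c['intrinsics'];v,u=np.mgrid[:384,:512]
    x=(u-K[0,2])/K[0,0];y=(v-K[1,2])/K[1,1];r=np.hypot(x,y)+1e-9
    P=np.dstack([x/r*np.tan(r)*z,y/r*np.tan(r)*z,z])
    T=c['T_tool_cam'];P=P@T[:3,:3].T+T[:3,3]
    W=P@R.from_rotvec(s['tcp_rot']).as_matrix().T+np.array(s['tool_pos']);W[z<=0]=np.nan;return W
E
python3 - <<'E'
from h import *
from cell import manip,cams,inverse_kinematics
ax,u,Y,rv=frame()
mouth=np.array([.5245,.055,.180])-ax*.059;print(mouth,ax)
for h in(.021,.06,.111,.13):
    q=inverse_kinematics(mouth+ax*h,rv);print(h,None if q is None else np.round(q,2))
manip.set_gripper(.06)
manip.move_pose(mouth+ax*.115,rv)
manip.dwell(.2)
s=manip.state();c=cams.capture('wrist');print(s['clock'],s['tool_pos'],s['tcp_rot'],rv)
cv2.imwrite('pics/w1.png',c['image']);pickle.dump((s,c),open('c1.pkl','wb'))
E
```

```text
[0.54941741 0.05407763 0.12652784] [-0.42232901  0.01563331  0.90630779]
0.021 [ 0.09 -0.15  2.29 -0.1   0.58  0.19]
0.06 [ 0.09 -0.23  2.28 -0.09  0.66  0.19]
0.111 [ 0.1  -0.33  2.26 -0.08  0.78  0.18]
0.13 [ 0.1  -0.36  2.25 -0.08  0.82  0.18]
3.0917 [0.50106843 0.05643737 0.23080527] [ 1.40421037  0.85959404 -0.90949585] [ 1.40479145  0.85883602 -0.91021364]
```

View pics/w1.png

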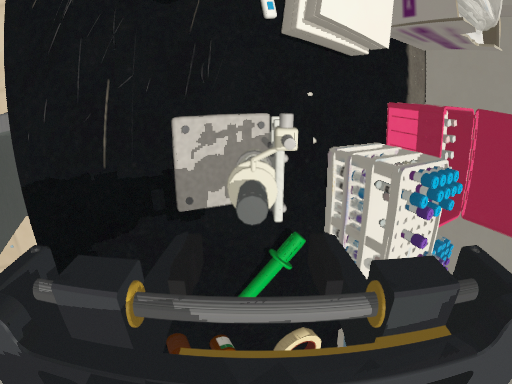

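The wrist view shows the grey knob top at (252,205), the disc and rim at (252,180), the needle tip near (251,163) and the block at (284,133). The green look-alike lies apart at (275,265). The grey one is in the barrel with the white disc, so it is the one meant. Next I crop and measure it.

Run:
```python
from h import *
s,c=pickle.load(open('c1.pkl','rb'))
a=cv2.resize(c['image'][110:230,210:330],(600,600),interpolation=cv2.INTER_CUBIC);cv2.imwrite('pics/w1c.png',a)
W=wcloud(c,s)
ax,u,Y,rv=frame();mouth=np.array([.54942,.05408,.12653])
B=np.column_stack([ax,u,Y]);S=(W-mouth)@B*1000
# base yaw
m=(abs(W[...,2]-.012)<.005)&(abs(W[...,0]-.56)<.11)&(abs(W[...,1]-.05)<.1)&(c['image'].astype(int).sum(2)>150)
print(cv2.minAreaRect(W[m][:,:2].astype(np.float32)),np.median(W[m][:,2]))
# knob top: 
g=S[200:212,246:258].reshape(-1,3);print('knobtop',np.nanmedian(g,0))
k=np.where((S[...,0]>52)&(S[...,0]<66)&(abs(S[...,1])<20)&(abs(S[...,2])<20));p=S[k]
print(len(p),p.min(0),p.max(0),p.mean(0),np.median(p[:,0]),k[1].min(),k[1].max(),k[0].min(),k[0].max())
print(cv2.minAreaRect(p[:,1:].astype(np.float32)))
for q in[(252,163),(255,161),(260,159),(265,157),(270,155),(275,153),(284,133),(278,200),(250,180),(250,175),(240,185)]:print(q,S[q[1],q[0]].round(1),c['image'][q[1],q[0]])
```

```text
((0.5584388375282288, 0.05527492240071297), (0.12049072235822678, 0.1279064267873764), 87.90023040771484) 0.01248461000595609
knobtop [59.40135543 -2.81498625  5.39800775]
826 [ 52.04774911 -14.62752639  -9.73896548] [61.33926967  9.53693865 14.39543379] [58.76221836 -2.40882394  3.21754307] 59.171757532887604 236 268 191 224
((-2.646361827850342, 2.3812122344970703), (23.290027618408203, 23.029268264770508), 49.19095230102539)
(252, 163) [51.2 -2.4 35.1] [196 217 221]
(255, 161) [50.5 -0.3 36.5] [180 200 204]
(260, 159) [-39.2   4.9  18.9] [176 194 197]
(265, 157) [-65.4  10.9  15.7] [168 185 187]
(270, 155) [-17.   14.   27.6] [82 89 89]
(275, 153) [-6.9 18.1 31.5] [124 132 133]
(284, 133) [57.7 19.7 58. ] [214 234 239]
(278, 200) [  2.5  21.1 -11. ] [215 226 227]
(250, 180) [19.2 -4.5 13.1] [90 98 97]
(250, 175) [14.1 -4.6 16.1] [210 231 236]
(240, 185) [ 13.9 -13.4   7. ] [142 159 163]
```

View pics/w1c.png

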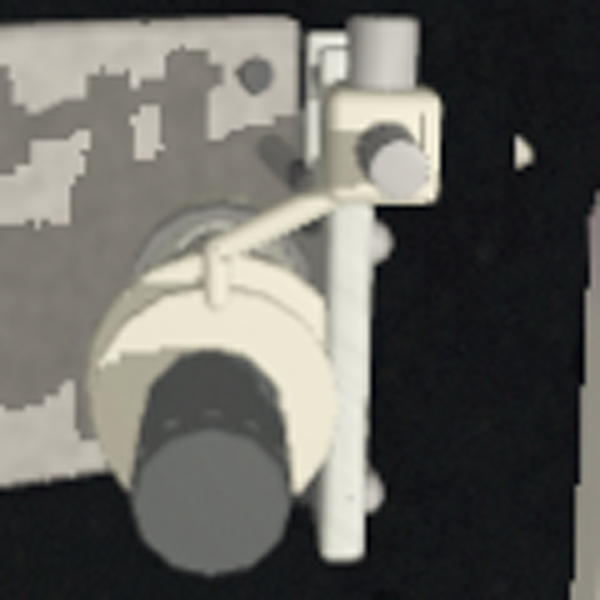

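Run:
```python
from h import *
s,c=pickle.load(open('c1.pkl','rb'))
W=wcloud(c,s)
ax,u,Y,rv=frame();mouth=np.array([.54942,.05408,.12653])
S=(W-mouth)@np.column_stack([ax,u,Y])*1000
for v in range(158,173):print(v,[tuple(S[v,x].round(1)) for x in(251,252,253,254)])
for n,(a,b,w,h) in dict(disc=(264,190,6,6),disc2=(240,172,5,5)).items():print(n,np.nanmedian(S[b:b+h,a:a+w].reshape(-1,3),0))
m=(abs(S[...,0]-14)<2.5)&(np.hypot(S[...,1],S[...,2])<30);p=S[m];print(len(p),np.median(p[:,0]),cv2.minEnclosingCircle(p[:,1:].astype(np.float32)))
m=(abs(S[...,0]-0)<3)&(np.hypot(S[...,1],S[...,2])<32);p=S[m];print(len(p),np.median(p[:,0]),cv2.minEnclosingCircle(p[:,1:].astype(np.float32)))
```

```text
158 [(np.float64(51.2), np.float64(-3.1), np.float64(38.8)), (np.float64(50.9), np.float64(-2.4), np.float64(38.8)), (np.float64(51.7), np.float64(-1.7), np.float64(39.0)), (np.float64(52.4), np.float64(-1.0), np.float64(39.1))]
159 [(np.float64(51.7), np.float64(-3.1), np.float64(38.2)), (np.float64(50.7), np.float64(-2.4), np.float64(38.0)), (np.float64(50.9), np.float64(-1.7), np.float64(38.0)), (np.float64(51.4), np.float64(-1.0), np.float64(38.1))]
160 [(np.float64(51.9), np.float64(-3.1), np.float64(37.5)), (np.float64(52.4), np.float64(-2.4), np.float64(37.6)), (np.float64(51.3), np.float64(-1.7), np.float64(37.4)), (np.float64(52.0), np.float64(-1.0), np.float64(37.5))]
161 [(np.float64(50.4), np.float64(-3.2), np.float64(36.4)), (np.float64(52.3), np.float64(-2.4), np.float64(36.9)), (np.float64(52.7), np.float64(-1.7), np.float64(37.0)), (np.float64(50.4), np.float64(-1.0), np.float64(36.5))]
162 [(np.float64(51.2), np.float64(-3.2), np.float64(35.9)), (np.float64(50.4), np.float64(-2.4), np.float64(35.7)), (np.float64(51.8), np.float64(-1.7), np.float64(36.0)), (np.float64
[... 1898 characters left out ...]
), np.float64(-3.7), np.float64(19.9)), (np.float64(50.5), np.float64(-2.5), np.float64(29.0)), (np.float64(51.4), np.float64(-1.7), np.float64(29.2)), (np.float64(52.3), np.float64(-1.0), np.float64(29.4))]
172 [(np.float64(15.3), np.float64(-3.7), np.float64(19.1)), (np.float64(14.8), np.float64(-2.8), np.float64(19.0)), (np.float64(14.0), np.float64(-2.0), np.float64(18.8)), (np.float64(13.8), np.float64(-1.1), np.float64(18.7))]
disc [28.50518901  9.23640725  5.07864034]
disc2 [ 14.37326514 -11.44861354  17.21129843]
902 14.313539207711624 ((-2.146036386489868, 1.8210145235061646), 22.032093048095703)
648 1.0451550857481897 ((3.1171627044677734, -0.024860812351107597), 30.00704002380371)
```

Relative to my estimate, the disc centre is at (-2.1, +1.8) mm, and the needle tip agrees with that shift. The disc fit is 44.06 mm wide and its upper face is at 14.3 mm (14 expected). The needle's top is 37.3 mm above the disc face, so the wanted draw is about 37.3 mm. I correct the axis and descend to grip.

```bash
cat >> h.py <<'E'
AX,U,YY,RV=frame()
MOUTH=np.array([.54942,.05408,.12653])-.0022*U+.0019*YY-.0005*YY
def loc(p): return ((np.array(p)-MOUTH)@np.column_stack([AX,U,YY])*1000).round(2)
def F(s): return (np.array(s['contact_force'])@np.column_stack([AX,U,YY])).round(2)
E
python3 - <<'E'
from h import *
from cell import manip,cams
s=manip.state();print(loc(s['tool_pos']),F(s),s['moment'])
manip.move_linear(MOUTH+AX*.0213,rate=.06,rot=RV);manip.dwell(.2)
s=manip.state();print(s['clock'],loc(s['tool_pos']),F(s),np.round(s['moment'],2))
c=cams.capture('wrist');cv2.imwrite('pics/w2.png',c['image']);pickle.dump((s,c),open('c2.pkl','wb'))
E
```

```text
[114.95   2.29  -0.95] [1.17 0.43 0.07] [-0.063364    0.20824051  0.00493241]
5.05 [21.56  0.23  0.03] [-0.46 -0.91  0.06] [-0.05  0.26 -0.01]
```

View pics/w2.png

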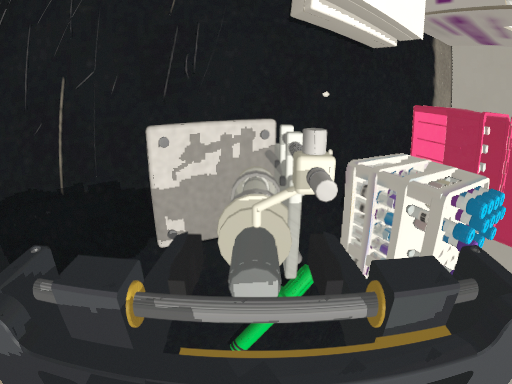

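The fingers at (180,260) and (327,260) straddle the knob at (254,262) evenly, and the needle at (257,215) is clear of them. I re-measure the disc and needle from here, then close.

```bash
cat >> h.py <<'E'
def meas(s,c):
    W=wcloud(c,s);S=(W-MOUTH)@np.column_stack([AX,U,YY])*1000
    return S
E
python3 - <<'E'
from h import *
s,c=pickle.load(open('c2.pkl','rb'));S=meas(s,c)
m=(abs(S[...,0]-14)<2.5)&(np.hypot(S[...,1],S[...,2])<30);p=S[m];print(len(p),np.median(p[:,0]),cv2.minEnclosingCircle(p[:,1:].astype(np.float32)))
m=(abs(S[...,0]-50)<8)&(abs(S[...,1])<4)&(S[...,2]>20)&(S[...,2]<35);p=S[m];print('needle',len(p),np.median(p[:,0]),p[:,2].min(),np.median(p[:,1]))
from cell import manip
manip.set_gripper(0.0,force=15);manip.dwell(.2)
s=manip.state();print(s['clock'],s['gripper_width'],loc(s['tool_pos']),F(s),np.round(s['moment'],2))
E
```

```text
1866 14.407208362975487 ((-0.7825675010681152, 0.29572629928588867), 22.266937255859375)
needle 145 51.4393343615908 26.686582717031197 0.2282871222643054
5.9417 0.023467503434845192 [ 2.129e+01 -7.000e-02 -1.000e-02] [ 1.31 -0.58  0.68] [-0.07  0.3  -0.04]
```

Gripped at 23.5 mm on the 24 mm knob, with small forces. The two measurements give a draw of 37.0 and 37.3 mm. I draw in small steps and watch the force.

Run:
```python
from h import *
from cell import manip,cams
for d in(.003,.007,.012,.018,.024,.030,.0372):
    manip.move_linear(MOUTH+AX*(.0213+d),rate=.03,rot=RV)
    s=manip.state();f=F(s);print(d,s['clock'],loc(s['tool_pos']),f,np.round(s['moment'],2),round(s['gripper_width'],4))
    if np.hypot(f[1],f[2])>6: break
manip.dwell(.2)
s=manip.state();c=cams.capture('wrist');t=cams.capture('side');print(s['clock'],loc(s['tool_pos']),F(s))
S=meas(s,c);cv2.imwrite('pics/w3.png',c['image']);pickle.dump((s,c,t),open('c3.pkl','wb'))
m=(abs(S[...,0]-51)<4)&(np.hypot(S[...,1],S[...,2])<23);p=S[m];print(len(p),np.median(p[:,0]),cv2.minEnclosingCircle(p[:,1:].astype(np.float32)))
m=(abs(S[...,0]-50)<8)&(abs(S[...,1])<4)&(S[...,2]>25.5)&(S[...,2]<35);p=S[m];print('needle',len(p),np.median(p[:,0]),p[:,2].min(),np.median(p[:,1]))
```

```text
0.003 6.1917 [24.39 -0.11 -0.04] [-0.99 -0.83  0.13] [-0.01  0.28  0.04] 0.0233
0.007 6.475 [ 2.847e+01 -1.200e-01  1.000e-02] [-0.64  0.05  0.29] [-0.    0.28 -0.  ] 0.0235
0.012 6.7917 [ 3.351e+01 -6.000e-02  1.000e-02] [-0.61 -0.14  0.63] [-0.04  0.27 -0.01] 0.0234
0.018 7.1417 [39.49 -0.08  0.  ] [-1.08 -0.71 -0.2 ] [-0.02  0.26  0.05] 0.0236
0.024 7.4917 [45.49 -0.05  0.  ] [-0.49 -1.31  0.75] [-0.05  0.26 -0.01] 0.0232
0.03 7.8417 [ 5.151e+01 -5.000e-02 -0.000e+00] [-0.52  0.27  0.04] [-0.08  0.27 -0.02] 0.0234
0.0372 8.2333 [ 5.869e+01 -4.000e-02 -1.000e-02] [-0.49 -0.12  0.02] [-0.07  0.33 -0.03] 0.0229
8.4333 [ 5.843e+01 -1.000e-01  1.000e-02] [-0.62 -0.93 -0.34]
1412 51.55468122119642 ((-0.621756374835968, 6.086399078369141), 20.354143142700195)
needle 85 51.45889896293407 27.32880117021484 0.5624992502943027
```

View pics/w3.png

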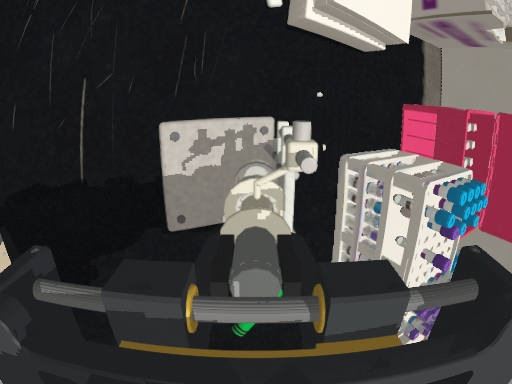

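The disc (256,220) is drawn level with the needle tip (257,190 to 200). The disc face is at 51.6 mm and the needle top at 51.5 mm. The needle itself has not moved and lateral forces are under 1.5 N, so I hand in.

Run:
```python
from h import *
from cell import manip,order
s=manip.state();print(s['clock'],loc(s['tool_pos']),F(s),s['gripper_width']);order.close_job()
```

```text
8.5333 [ 5.841e+01 -1.000e-01 -2.000e-02] [-0.62  0.    0.54] 0.023401867793202087
the job is handed in; nothing more can be done
```

I gripped the syringe's grey plunger by its knob and drew it out about 37 mm along the slanted barrel. I handed the job in at about 8.5 s with the gripper still holding it at 15 N set force.

- **Level with the needle:** the last wrist picture put the disc's upper face at 51.6 mm and the needle's top at 51.5 mm along the axis. Both surfaces sit 2 mm above their centres, so they are level to within about 0.1 mm. The camera calibration is good to about 2 mm and the tolerance is 5 mm.
- **Pointer:** it did not move measurably along the barrel, reading 51.4 mm before the draw and 51.5 mm after.
- **Forces:** sideways force at the wrist stayed under 1.5 N in every reading I took during the draw. The gripper read 23.4 mm on the 24 mm knob.
- **Rod in the barrel:** about 58 mm of the rod should still be inside, worked out from the draw rather than measured.
- **Disagreements:** the first stand position from the top camera was about 2–3 mm off the wrist camera's, and I used the wrist's. The fitted disc centre in the last picture was 6 mm off to the side, most likely because the fit covered only part of the disc, so I did not use it.
- **Not checked:** I did not measure the cup and bottles again, but the arm did not go down near them. I also did not look at the final side picture.

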